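# Poise the test weight over the load pan

### The job

Get ready for a load test of the rocker switch: take the middle-sized of the three brass weights off the wooden tray, carry it over the yellow fence of the load stand, and hold it upright and centred over the small round pan, its foot about a centimetre above the pan's floor. The switch must not be loaded yet, so let neither the weight nor the gripper touch the stand or its fence, and leave the other two weights and the loupe, battery and tape where they are. Finish while still holding the weight there, without putting it down or letting go.

Things in the scene. Friction and masses are not known exactly. Their poses are not given: they have to be found in the camera images.
- middle_weight (a point): the brass weight to be taken: the middle-sized of three alike, a plain cylinder 28 mm in diameter up to 28 mm from its foot, above it a shoulder and a knob; 46 mm high, 0.14 to 0.28 kg. Grip it round the cylinder (the neck under the knob gives no hold). The point is its centre, 23 mm above its foot; z is up along its axis. It stands in any of the three places in the row
- middle_foot (a point): the centre of the underside (foot) of the same middle-sized weight; z is up along its axis
- small_weight (a point): the smallest brass weight, 22 mm in diameter, 37 mm high, standing on the tray; the point is its centre, 18.5 mm above its foot. To be left alone
- large_weight (a point): the largest brass weight, 38 mm in diameter, 62 mm high, standing on the tray; the point is its centre, 31 mm above its foot. To be left alone
- tray: fixed wooden tray on which the three weights stand in a row along its y axis, about 62 mm apart; 90 mm (x) by 190 mm (y), floor 10 mm above the bench, with a lip 6 mm wide round the edge that rises 4 mm above the floor. Origin at the centre of its underside, on the bench; z up
- stand: fixed load stand, grey base 150 x 150 x 10 mm. On it a square fence of yellow rod, closed on four sides, open at the top: 138 mm between rod centres, rods 8 mm thick, top 95 mm above the bench. In its middle a plunger carries the round aluminium pan above a switch; inside the fence nothing is higher than the pan's rim. Nothing moves. Origin at the centre of its underside, on the bench; x, y along its sides, z up
- pan (a point): centre of the floor of the round aluminium pan in the middle of the stand, 70 mm above the bench and so 25 mm below the top of the fence; the pan is 44 mm across outside and 40 mm inside, its rim 3 mm higher than its floor. z up
- loupe: black eye loupe, 33 mm in diameter, 31 mm high, standing on the bench; origin at the centre of its underside. To be left alone
- battery: nine-volt block battery, 18 x 26 mm, 48 mm high, standing on the bench; origin at the centre of its underside. To be left alone
- tape: roll of black insulating tape, 66 mm in diameter, 19 mm high, lying on the bench; origin at the centre of its underside. To be left alone
Not all that is in view belongs to the job. Leave any blue look-alike of the part that bears middle_weight alone.

How it is judged:
By the outcome, as a careful person would: the job done as asked, in the order asked, and still so for the second after the job is handed in, while the arm keeps its last pose, push and grip.
It also fails if it takes over 38 s, if anything falls off the work surface, if the arm or the gripper's body presses on something with over 40 N, if the wrist force passes 120 N, or if a joint passes its speed limit or range.

### The arm

A 7-joint arm with a two-finger parallel gripper is mounted at the origin on a cart in front of the work surface, level with it; the furniture and walls round the work are solid. World frame = base frame: x ahead of the robot, y to its left, z up, the work surface at z = 0. Lengths are in m, angles in degrees, forces in N, time in s.
With the tool pointing down it reaches from about 0.425 to 0.875 m from the base axis. Payload 4.7 kg.
Tool frame: the origin (TCP) lies at the very end of the fingers, on their centre line; the grasp point (between the pads) lies 19 mm behind it; x points along the fingers, z is the direction in which the jaws open and shut, and the axes are right-handed (so a half turn about x gives the same grasp; the last joint's range is limited). The gripper opens to 87 mm and grips with 3 to 60 N. Pads are 19 mm wide; open, the fingers measure 117 mm over their backs; the gripper's body (75 mm by 190 mm) begins 51 mm behind the grasp point.
Start: joints at [65.781, 18.392, -4.016, 83.108, 1.295, 78.541, -3.26], TCP at [0.275, -0.589, 0.223] pointing down, gripper open.
Joint ranges: [-163.93, 163.93], [-17.29, 119.83], [-79.2, 71.16], [3.27, 140.29], [-89.18, 269.18], [5.43, 117.66], [-154.24, 154.24]. Speed limits (degrees/s): [147.25, 147.25, 180, 180, 180, 180, 180].

### API

Orientations are given as [roll, pitch, yaw] about the fixed x, y, z axes, in that order (R = Rz(yaw) Ry(pitch) Rx(roll)).
In Python, from cell import env gives the robot as it stands. The module is installed in compiled form; this text tells all that it offers.
- The arm moves only by the tool drive_tool, never from a script. Its argument "increments" is a list of rows, each a list of 2 entries, a list of its own where there are three numbers: the shift along the tool's x, y, z scaled (see below), then the turn, a rotation vector about the tool's x, y, z scaled (see below). In form: [[[dx, dy, dz], [wx, wy, wz]], ...]. A call has 1 to 10 rows; each row shifts and turns the commanded pose from where the row before left it, along the tool's axes as they then stand; what a row does not reach is not made up. The controller multiplies each number of a shift by 0.04 m and each number of a turn by 120 degrees. A row lasts 1/10 s, in which the tool goes at most 50 mm and 8.59 degrees, less where a joint would pass 70% of its speed; a pose out of reach is approached as far as the arm can. A call with a number of a shift or a turn outside -1 to 1 is refused whole. A call with a gripper value outside its range is refused whole. "hand" is the gripper's target within -1 to 1 (fully open at 1, half-way at 0, shut at -1), set as the call begins (left out, the last holds). The fingers move at their own pace and stop on an object; "squeeze" is the grip in N (left out, the last holds). Time passes only in rows, so rows that do not move let the fingers close. It gives the time, the measured TCP pose, the force and the opening at its end, in the units of the state.
- env.get_obs(): the state, without advancing time (a new reading comes with each control period).
- env.read_camera(name): name is "scene" or "side" or "wrist"; returns a dict with "frame" (384x512x3 uint8, red, green, blue), "fx", "fy", "cx", "cy" (pixels), "R" (3x3) and "t" (3): a world point X has camera coordinates R X + t. Camera axes: x right, y down, z forward; pixel columns grow to the right and rows downward; lengths in m; the calibration is good to about 2 mm. A picture is of the moment at which its call begins. There is no depth.
- env.sign_off(): hands the job in, once; it reports no verdict.
The state is a dict: "time_s": time; "qpos": joint angles; "joint_velocities": joint speeds; "effort": joint torques, N m; "tool_pos": TCP position; "tool_rot": TCP orientation; "force": force on the tool from outside, world axes, zero at the start; "wrist_torque": the same for the moment, N m; "grip_width": finger opening in m.
Only numpy, scipy, OpenCV 4.12 (cv2) and the standard library are available. Lean on these libraries where they do the work, as an engineer would, in place of code of your own. Each camera call takes 0.05 s, during which the arm holds its last target.

## Working session

There is one attempt and no reset: what is moved stays moved. The work goes in short steps, Python scripts to look and compute and a tool call to move; the robot and the scene stay as the last step left them, time stands still between calls to the robot, and variables do not carry over. Pictures are saved under pics/ and viewed, and the job is handed in when it is done.

Besides the shell and the picture viewer there is one more tool, called after ">>>" by a JSON object that holds its "name" and its "arguments". drive_tool: Moves the arm, as the interface text tells. Shifts and turns lie within -1 to 1; 1 stands for 0.04 m of shift or 120 degrees of turn. Its arguments: {"type":"object","properties":{"increments":{"type":"array"},"hand":{"type":"number"},"squeeze":{"type":"number"}},"required":["increments"]}

```bash
mkdir -p pics; python3 - <<'E'
from cell import env
import cv2,pickle
o=env.get_obs()
for k in o: print(k,o[k])
d={}
for n in ["scene","side","wrist"]:
    c=env.read_camera(n); d[n]=c
    cv2.imwrite(f"pics/{n}0.png",c["frame"][:,:,::-1])
    print(n,c["fx"],c["cx"],c["cy"],c["R"],c["t"])
pickle.dump(d,open("c0.pkl","wb"))
E
```

```text
time_s 0.0
qpos [65.78350567 18.43753228 -4.01848376 83.17432099  1.29471632 78.54168246
 -3.26096742]
joint_velocities [-0.01185985 -0.0133449  -0.04539208  0.03852341  0.0520499   0.05456233
  0.11452817]
effort [-9.28969166e-04 -4.91285312e+01 -4.04507238e-01 -3.12526023e+01
 -6.41303463e-02  4.35921131e-02  1.64976359e-04]
tool_pos [ 0.27470157 -0.58848702  0.22148433]
tool_rot [-177.56976552   89.8916082   117.45824305]
force [-0.55277723  0.14472414 -0.22969153]
wrist_torque [-0.01242607  0.00281732  0.02728259]
grip_width 0.08691810804600808
scene 348.28762757833556 260.34706821209346 190.68843363054089 [[-0.60421757 -0.79665681  0.01609542]
 [-0.57348468  0.42075319 -0.70290972]
 [ 0.55320562 -0.43394088 -0.71109694]] [0.27142544 0.43788371 0.71371872]
side 436.6240890161865 245.45029878854677 190.26921569076677 [[-0.83973955 -0.5428215  -0.01350185]
 [-0.24825831  0.40593034 -0.87953873]
 [ 0.48291334 -0.73523151 -0.47563571]] [0.44154614 0.24820202 1.30725277]
wrist 288.04418543354967 257.31655232900647 186.88060064237027 [[ 0.42189767 -0.90663954 -0.00266487]
 [-0.86237873 -0.40220497  0.30746397]
 [-0.27983081 -0.1274202  -0.95155599]] [-0.64829243 -0.03695335  0.39467366]
```

View pics/scene0.png

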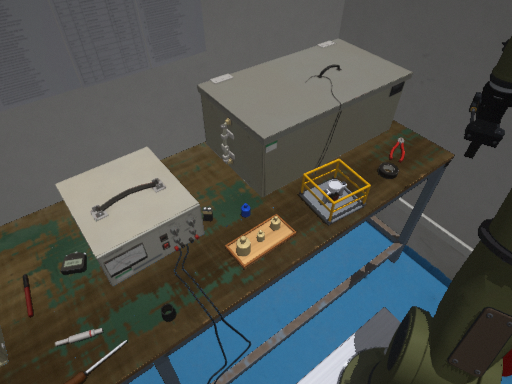

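View pics/side0.png

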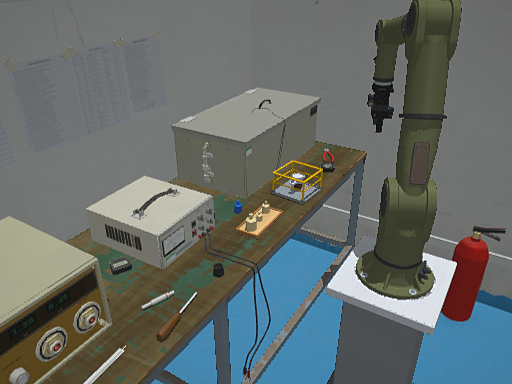

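View pics/wrist0.png

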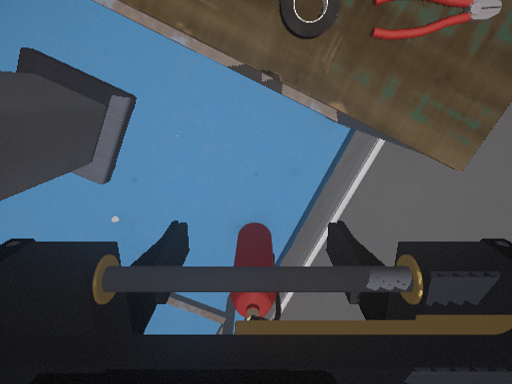

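The scene shows three brass weights on the tray, at about (243,243), (261,236) and (275,222). The stand is at about (336,188) and a blue look-alike at (245,210). I'll enlarge the row.

```bash
python3 - <<'E'
import cv2,pickle,numpy as np
d=pickle.load(open("c0.pkl","rb"))
a=d["scene"]["frame"][150:280,200:400,::-1]
b=d["side"]["frame"][150:250,220:340,::-1]
cv2.imwrite("pics/cropA.png",cv2.resize(a,None,fx=4,fy=4,interpolation=cv2.INTER_CUBIC))
cv2.imwrite("pics/cropB.png",cv2.resize(b,None,fx=6,fy=6,interpolation=cv2.INTER_CUBIC))
E
```

```text
(no output)
```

View pics/cropA.png

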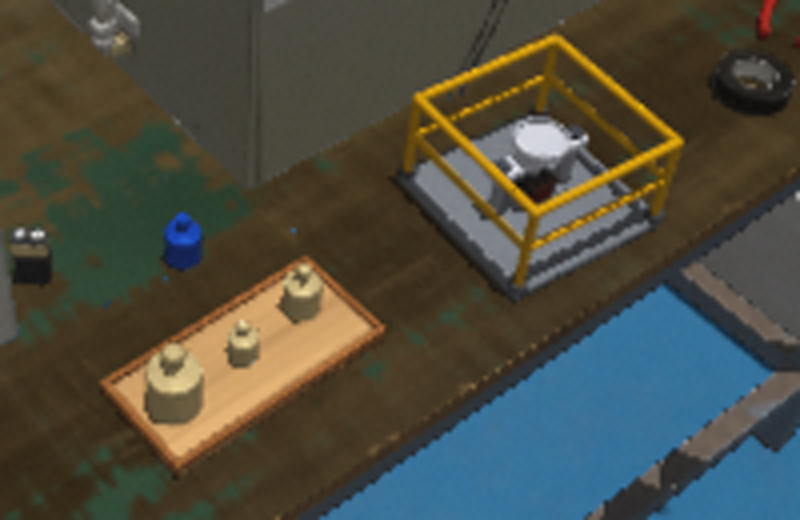

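View pics/cropB.png

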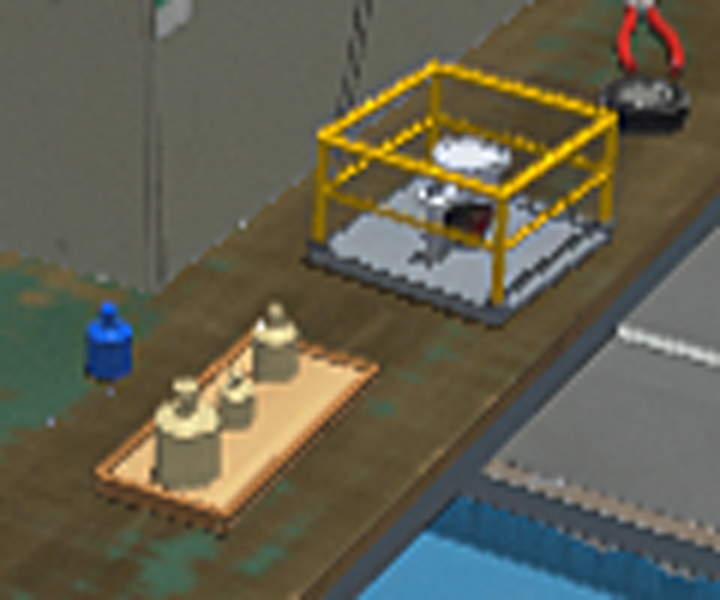

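Candidates: (243,243) is the largest, (261,236) the smallest, and (275,223), nearest the stand, is in between. That last one is the middle weight. The blue piece at (245,210) is a decoy. Next I measure positions.

```bash
cat > h.py <<'E'
import numpy as np
def ray(c,u,v):
    p=np.array([(u-c["cx"])/c["fx"],(v-c["cy"])/c["fy"],1.]);R=np.array(c["R"]);t=np.array(c["t"])
    o=-R.T@t; d=R.T@p; return o,d/np.linalg.norm(d)
def plane(c,u,v,z):
    o,d=ray(c,u,v); return o+d*(z-o[2])/d[2]
def tri(a,b):
    A=np.zeros((3,3));q=np.zeros(3)
    for o,d in (a,b):
        P=np.eye(3)-np.outer(d,d);A+=P;q+=P@o
    return np.linalg.solve(A,q)
def proj(c,X):
    x=np.array(c["R"])@np.array(X)+np.array(c["t"]); return np.array([c["fx"]*x[0]/x[2]+c["cx"],c["fy"]*x[1]/x[2]+c["cy"]])
E
python3 - <<'E'
import pickle,numpy as np
from h import *
np.set_printoptions(precision=4,suppress=True)
d=pickle.load(open("c0.pkl","rb"));S,D=d["scene"],d["side"]
A=lambda x,y:(200+(x+.5)/4-.5,150+(y+.5)/4-.5)
B=lambda x,y:(220+(x+.5)/6-.5,150+(y+.5)/6-.5)
for n,a,b,z in [("midknob",(304,268),(276,307),.055),("midcyl",(302,293),(275,345),.03),("largeknob",(175,348),(186,385),.07),("smallknob",(241,325),(237,372),.046),
 ("f1",(556,38),(436,66),.091),("f2",(418,98),(322,133),.091),("f3",(682,142),(614,119),.091),("f4",(537,210),(503,193),.091),
 ("pan",(540,140),(472,155),.072),("trayA",(308,257),(262,325),.014),("trayB",(383,327),(378,367),.014),("trayC",(178,465),(227,522),.014),("trayD",(102,384),(97,472),.014)]:
    print(n,plane(S,*A(*a),z),plane(D,*B(*b),z),tri(ray(S,*A(*a)),ray(D,*B(*b))))
o,_=ray(S,0,0);print(o,ray(D,0,0)[0])
E
```

```text
midknob [ 0.5   -0.092  0.055] [ 0.4981 -0.0936  0.055 ] [ 0.4974 -0.0907  0.0572]
midcyl [ 0.4983 -0.0902  0.03  ] [ 0.4969 -0.0908  0.03  ] [ 0.497  -0.0898  0.0309]
largeknob [0.4872 0.0289 0.07  ] [0.4831 0.0322 0.07  ] [0.4874 0.0277 0.0671]
smallknob [ 0.4913 -0.0294  0.046 ] [ 0.4864 -0.0289  0.046 ] [ 0.4888 -0.0293  0.0463]
f1 [ 0.5452 -0.3865  0.091 ] [ 0.5426 -0.3855  0.091 ] [ 0.5441 -0.3865  0.0908]
f2 [ 0.5579 -0.2487  0.091 ] [ 0.5575 -0.2529  0.091 ] [ 0.5535 -0.2446  0.0958]
f3 [ 0.4057 -0.3751  0.091 ] [ 0.4033 -0.3714  0.091 ] [ 0.407  -0.3788  0.0872]
f4 [ 0.4211 -0.2379  0.091 ] [ 0.4184 -0.2373  0.091 ] [ 0.42   -0.2381  0.0907]
pan [ 0.4818 -0.3077  0.072 ] [ 0.4756 -0.3096  0.072 ] [ 0.4762 -0.3044  0.0755]
trayA [ 0.5327 -0.1248  0.014 ] [ 0.5301 -0.1312  0.014 ] [ 0.5254 -0.12    0.022 ]
trayB [ 0.4486 -0.1264  0.014 ] [ 0.4433 -0.1244  0.014 ] [ 0.4471 -0.1274  0.0123]
trayC [0.4425 0.0593 0.014 ] [0.4348 0.0667 0.014 ] [0.4438 0.0563 0.0061]
trayD [0.5272 0.064  0.014 ] [0.5248 0.0629 0.014 ] [0.5249 0.0644 0.0155]
[0.0203 0.3417 0.8109] [-0.1989  1.1001  0.846 ]
```

```bash
python3 - <<'E'
import pickle,numpy as np
from h import *
from scipy.spatial.transform import Rotation as Ro
np.set_printoptions(precision=4,suppress=True)
d=pickle.load(open("c0.pkl","rb"));S,D,W=d["scene"],d["side"],d["wrist"]
from cell import env
o=env.get_obs()
R=Ro.from_euler('xyz',o['tool_rot'],degrees=True).as_matrix();print(R)
print('boxcorner',plane(S,200+255/4,150+185/4,0),plane(D,220+155/6,150+292/6,0), 'box top corner',plane(S,264,133,.2))
# camera in tool frame
Rc=np.array(W["R"]);oc=-Rc.T@W["t"]; print('cam pos in tool',R.T@(oc-o['tool_pos']),'axes',R.T@Rc.T)
E
```

```text
[[-0.0007  0.9061  0.4231]
 [ 0.0013  0.4231 -0.9061]
 [-1.     -0.0001 -0.0014]]
boxcorner [ 0.6246 -0.1468  0.    ] [ 0.6211 -0.1502  0.    ] box top corner [ 0.6799 -0.1844  0.2   ]
cam pos in tool [-0.1635  0.0854 -0.0004] axes [[ 0.0012 -0.3074  0.9516]
 [-0.0013 -0.9516 -0.3074]
 [ 1.     -0.0009 -0.0016]]
```

>>> {"name": "drive_tool", "arguments": {"increments": [[[0, 0, 0], [0.052, 0, 0]], [[0, 0, 0], [0.052, 0, 0]], [[0, 0, 0], [0.052, 0, 0]], [[0, 0, 0], [0.052, 0, 0]], [[0, 0.3, -0.69], [0, 0, 0]], [[0, 0.3, -0.69], [0, 0, 0]], [[0, 0.3, -0.69], [0, 0, 0]], [[0, 0.3, -0.69], [0, 0, 0]], [[0, 0.3, -0.69], [0, 0, 0]], [[0, 0.3, -0.69], [0, 0, 0]]], "hand": 1}}

```text
time_s: 1.15
tool_pos: [0.347, -0.422, 0.2223]
tool_rot: [-123.4, 90.0, 146.7]
force: [-0.7, 0.6, 0.4]
grip_width: 0.0871
```

>>> {"name": "drive_tool", "arguments": {"increments": [[[0, 0.6, -0.5], [0, 0, 0]], [[0, 0.6, -0.5], [0, 0, 0]], [[0, 0.6, -0.5], [0, 0, 0]], [[0, 0.6, -0.5], [0, 0, 0]], [[0, 0.6, -0.5], [0, 0, 0]], [[0, 0, 0], [0, 0, 0]], [[0, 0, 0], [0, 0, 0]]]}}

```text
time_s: 1.85
tool_pos: [0.4668, -0.3226, 0.2222]
tool_rot: [-94.7, 89.9, 175.5]
force: [-0.9, 0.1, 0.3]
grip_width: 0.0867
```

```bash
cat > snap.py <<'E'
import sys,cv2,pickle
from cell import env
n=sys.argv[1]; d={}
for k in sys.argv[2:]:
    c=env.read_camera(k); d[k]=c; cv2.imwrite(f"pics/{k}_{n}.png",c["frame"][:,:,::-1])
d["obs"]=env.get_obs(); pickle.dump(d,open(n+".pkl","wb")); print(d["obs"]["tool_pos"],d["obs"]["tool_rot"],d["obs"]["qpos"])
E
python3 snap.py pan1 wrist
```

```text
[ 0.46593654 -0.32371366  0.2222114 ] [ -74.63556847   89.93320633 -164.59215504] [ 44.23594475   8.99301832 -13.54277273  94.81757309   2.20708447
  76.49140737 -59.62047018]
```

View pics/wrist_pan1.png

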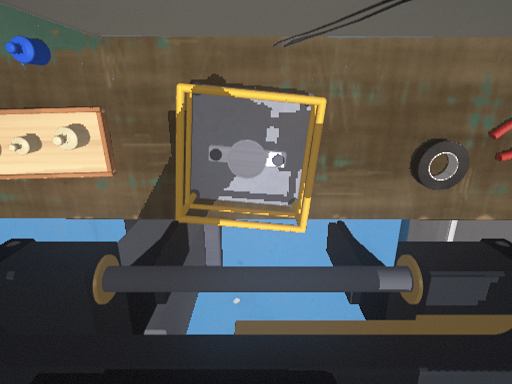

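The wrist view shows the pan disc at about (245,158), the fence top corners at about (180,87), (324,99), (304,228) and (179,218), and the weights at the left.

```bash
python3 - <<'E'
import pickle,numpy as np,cv2
from h import *
np.set_printoptions(precision=4,suppress=True)
d=pickle.load(open("pan1.pkl","rb"));W=d["wrist"]
f=W["frame"]; cv2.imwrite("pics/pan_crop.png",cv2.resize(f[75:240,165:335,::-1],None,fx=3.5,fy=3.5,interpolation=cv2.INTER_CUBIC))
h=cv2.cvtColor(f,cv2.COLOR_RGB2HSV)
m=cv2.inRange(h,(15,140,90),(35,255,255)); m[:75]=0;m[240:]=0;m[:,:165]=0;m[:,335:]=0
cs,_=cv2.findContours(m,cv2.RETR_EXTERNAL,cv2.CHAIN_APPROX_NONE); c=max(cs,key=cv2.contourArea)
hull=cv2.convexHull(c); ap=cv2.approxPolyDP(hull,8,True)[:,0]; print(ap)
P=[plane(W,u,v,.093) for u,v in ap]; print(np.array(P),np.mean(P,0))
Q=cv2.minAreaRect(np.array([plane(W,u,v,.093)[:2] for u,v in hull[:,0]],dtype=np.float32)*1000);print("rect",Q)
g=cv2.cvtColor(f,cv2.COLOR_RGB2GRAY)[130:190,220:285]
print(g[::4,::3])
E
```

```text
[[178  83]
 [325  98]
 [304 231]
 [176 220]]
[[ 0.5615 -0.2457  0.093 ]
 [ 0.5481 -0.3874  0.093 ]
 [ 0.4052 -0.3744  0.093 ]
 [ 0.4184 -0.2316  0.093 ]] [ 0.4833 -0.3098  0.093 ]
rect ((482.9604797363281, -309.4787902832031), (146.74317932128906, 146.16925048828125), 84.72599029541016)
[[ 97  96  98  96  98  98  97  96  99  97  97 100  98  97  96  95 184 185
  181 186  98  99]
 [ 97  96  97  96  97  98  96  96  99  97  99  99  98  97  98  93 186 183
  183 188  97  97]
 [ 96  97  97  95  98  98  97  96  86  96  96  98 100  98  99 117 182 182
  183  88  99 101]
 [ 98  99  96  96  99 107 152 145 141 143 144 149 138  98  97  96  93  96
  118  95  98  99]
 [132 127 121 111 139 145 144 143 144 144 143 145 146 151 104  98  98  98
   98  97  98  97]
 [134 152 151 148 139 141 144 144 145 147 146 149 150 151 151 130 125 116
  115 107 100  94]
 [ 65 145 147 142 146 146 148 147 145 146 144 146 145 145 142 148 197 254
  255 101 226 152]
 [ 99 144 146 140 146 147 148 147 146 148 146 146 146 148 144 145 249 255
  124 125 124  73]
 [106 116 116 140 144 144 145 143 143 143 141 143 142 143 145 152 253 255
  124 126 127  72]
 [ 99  98  97 153 141 142 142 141 142 142 142 141 142 142 145 171 225 217
  222 138 176 255]
 [ 96  99  97  98 146 144 144 142 145 141 144 144 143 143 152 182 184 180
  183 184  91  92]
 [ 98  96  98 100  97 137 138 141 138 140 142 142 141 162 183 185 180 177
  183 178 183 183]
 [ 96  97  99  98  95 188 186 180 167 161 174 179 183 183 186 183 181 182
  181 178 178 179]
 [ 97  96 100  95 189 185 185 182 184 184 184 181 181 184 181 182 182 181
  182 184 181 179]
 [ 97  96  95 165 184 183 184 185 186 186 185 186 182 179 181 179 178 180
  180 179 182 181]]
```

View pics/pan_crop.png

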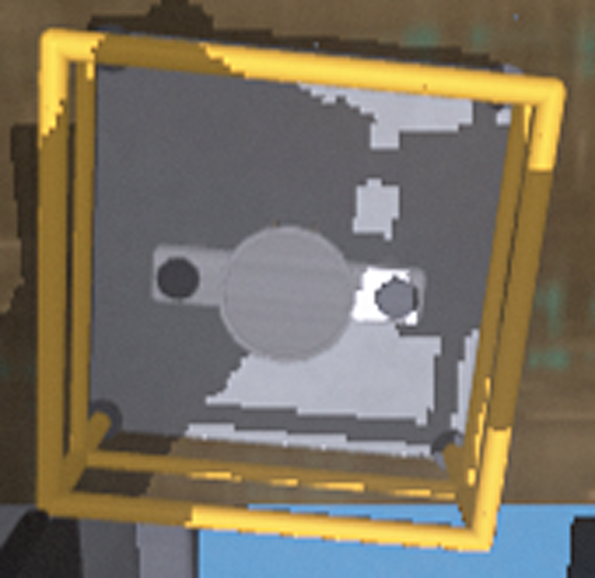

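```bash
python3 - <<'E'
import pickle
from h import *
W=pickle.load(open("pan1.pkl","rb"))["wrist"]
print(plane(W,246.6,158.4,.073),plane(W,227.4,158.4,.073),plane(W,265.8,158.4,.073))
for p in [(67,139),(20,147)]: print(plane(W,*p,.054))
E
```

```text
[ 0.4837971  -0.30988488  0.073     ] [ 0.48375617 -0.28864941  0.073     ] [ 0.48383804 -0.33111807  0.073     ]
[ 0.5019594  -0.10294671  0.054     ]
[ 0.49260138 -0.04655415  0.054     ]
```

>>> {"name": "drive_tool", "arguments": {"increments": [[[0, 0.1, -0.7], [0, 0, 0]], [[0, 0.1, -0.7], [0, 0, 0]], [[0, 0.1, -0.7], [0, 0, 0]], [[0, 0.1, -0.7], [0, 0, 0]], [[0, 0.1, -0.7], [0, 0, 0]], [[0, 0.1, -0.7], [0, 0, 0]], [[0, 0.1, -0.7], [0, 0, 0]], [[0, 0.1, -0.7], [0, 0, 0]], [[0, 0, 0], [0, 0, 0]], [[0, 0, 0], [0, 0, 0]]], "hand": 0}}

```text
time_s: 2.9
tool_pos: [0.498, -0.1004, 0.2226]
tool_rot: [-3.4, 89.9, -93.4]
force: [0.7, -0.5, 0.1]
grip_width: 0.0437
```

```bash
python3 snap.py w1 wrist
```

```text
[ 0.49782001 -0.10120025  0.22250058] [ -16.1402004    89.92815747 -106.22042511] [ 32.01461829   2.14553734 -24.0221784  102.21346418   0.97396247
  75.83890441 -82.31131115]
```

View pics/wrist_w1.png

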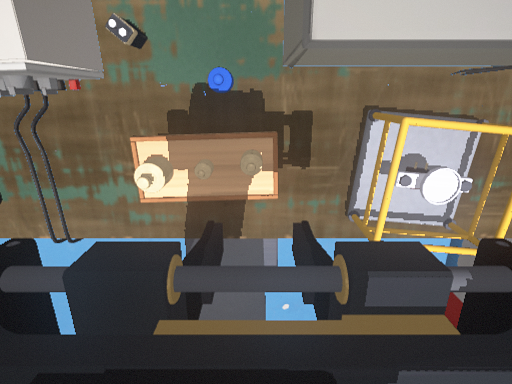

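```bash
python3 - <<'E'
import pickle,cv2
W=pickle.load(open("w1.pkl","rb"))["wrist"]
cv2.imwrite("pics/w1_crop.png",cv2.resize(W["frame"][125:205,125:285,::-1],None,fx=5,fy=5,interpolation=cv2.INTER_CUBIC))
E
```

```text
(no output)
```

View pics/w1_crop.png

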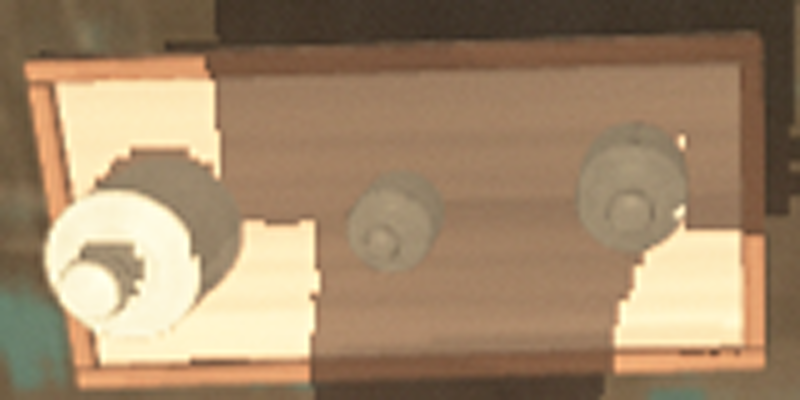

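```bash
python3 - <<'E'
import pickle
from h import *
W=pickle.load(open("w1.pkl","rb"))["wrist"]
A=lambda x,y:(125+(x+.5)/5-.5,125+(y+.5)/5-.5)
for n,p,z in [("knob",(631,210),.054),("shoulder",(632,198),.038),("L",(579,198),.036),("R",(686,198),.036),("front",(632,252),.038),("footback",(632,122),.010),("smallL",(442,215),.03),
 ("tray",(28,80),.014),("t",(762,35),.014),("t",(765,368),.014),("t",(80,388),.014)]: print(n,plane(W,*A(*p),z))
E
```

```text
knob [ 0.50094675 -0.09207579  0.054     ]
shoulder [ 0.5000421  -0.09198016  0.038     ]
L [ 0.49958145 -0.07872732  0.036     ]
R [ 0.49954752 -0.10539384  0.036     ]
front [ 0.4861632  -0.09187053  0.038     ]
footback [ 0.51387042 -0.09151975  0.01      ]
smallL [ 0.49376077 -0.04342765  0.03      ]
tray [0.5257316 0.0642259 0.014    ]
t [ 0.53699791 -0.12503224  0.014     ]
t [ 0.44632634 -0.12766113  0.014     ]
t [0.44069618 0.06150802 0.014     ]
```

>>> {"name": "drive_tool", "arguments": {"increments": [[[0.2, 0.05, -0.23], [0, 0, 0]], [[0.5, 0, 0], [0, 0, 0]], [[0.68, 0, 0], [0, 0, 0]], [[0.68, 0, 0], [0, 0, 0]], [[0.68, 0, 0], [0, 0, 0]], [[0.68, 0, 0], [0, 0, 0]], [[0.5, 0, 0], [0, 0, 0]], [[0, 0, 0], [0, 0, 0]], [[0, 0, 0], [0, 0, 0]]]}}

```text
time_s: 3.85
tool_pos: [0.5002, -0.0903, 0.0656]
tool_rot: [-113.3, 90.0, 156.7]
force: [1.3, -0.2, -0.1]
grip_width: 0.0435
```

```bash
python3 snap.py w2 wrist
```

```text
[ 0.50098135 -0.09031839  0.06646914] [ 79.05451471  89.93552101 -10.92544419] [ 30.09544274  10.77103021 -24.74436872 112.46283149   5.31210791
  57.78188984 -87.0768679 ]
```

View pics/wrist_w2.png

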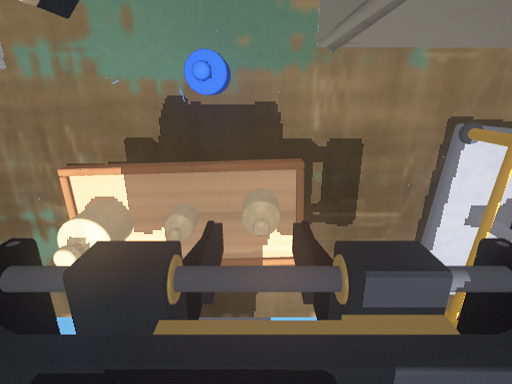

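The middle weight's knob is at about (262,229), between the fingertips at x≈222 and 295.

```bash
python3 - <<'E'
import pickle,cv2
from h import *
W=pickle.load(open("w2.pkl","rb"))["wrist"]
cv2.imwrite("pics/w2_crop.png",cv2.resize(W["frame"][170:270,150:330,::-1],None,fx=4,fy=4,interpolation=cv2.INTER_CUBIC))
print(plane(W,262,229,.054),plane(W,261,212,.038), plane(W,243,212,.038),plane(W,279,212,.038))
E
```

```text
[ 0.49899878 -0.09267901  0.054     ] [ 0.5045654  -0.09217024  0.038     ] [ 0.50457428 -0.0792472   0.038     ] [ 0.50455652 -0.10509146  0.038     ]
```

View pics/w2_crop.png

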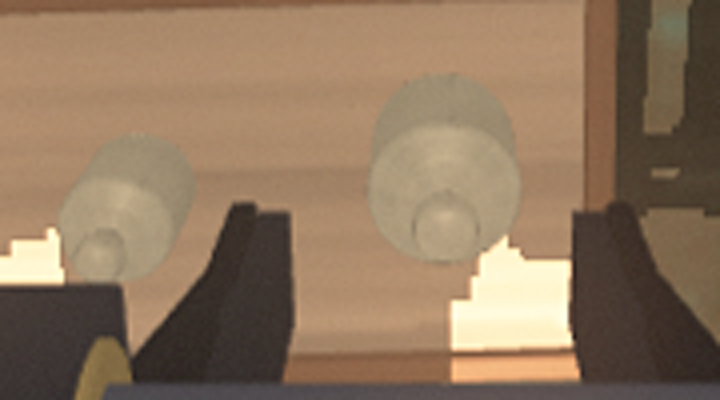

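>>> {"name": "drive_tool", "arguments": {"increments": [[[0.2, 0, 0.05], [0, 0, 0]], [[0.4, 0, 0], [0, 0, 0]], [[0.4, 0, 0], [0, 0, 0]], [[0.2, 0, 0], [0, 0, 0]], [[0, 0, 0], [0, 0, 0]], [[0, 0, 0], [0, 0, 0]]]}}

```text
time_s: 4.5
tool_pos: [0.5009, -0.0921, 0.0183]
tool_rot: [71.8, 89.9, -18.1]
force: [0.1, 0.8, 0.0]
grip_width: 0.0435
```

```bash
python3 snap.py w3 wrist; python3 -c "
from cell import env
o=env.get_obs();print(o['tool_pos'],o['force'])"
```

```text
[ 0.50111536 -0.09210184  0.01853202] [ 72.75447685  89.91563524 -17.18166251] [ 29.39735927  14.69841847 -24.16770307 114.46747793   7.57185079
  52.23342692 -88.64790743]
[ 0.50111536 -0.09210184  0.01853202] [ 0.16393505 -0.3923702   0.29311847]
```

View pics/wrist_w3.png

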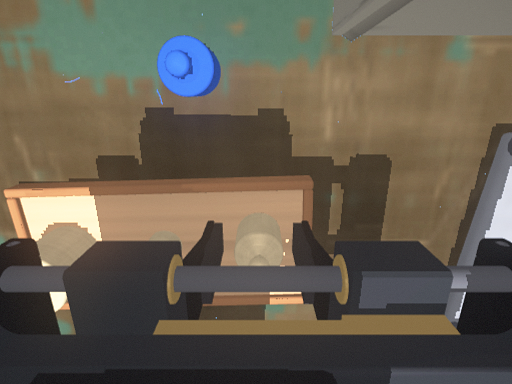

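The weight is between the fingers. I'll lower 2.5 mm and close.

>>> {"name": "drive_tool", "arguments": {"increments": [[[0.065, -0.02, 0], [0, 0, 0]], [[0, 0, 0], [0, 0, 0]]]}}

```text
time_s: 4.75
tool_pos: [0.4997, -0.092, 0.0154]
tool_rot: [49.9, 90.0, -40.1]
force: [-0.2, -0.3, 0.7]
grip_width: 0.0434
```

>>> {"name": "drive_tool", "arguments": {"increments": [[[0, 0, 0], [0, 0, 0]], [[0, 0, 0], [0, 0, 0]], [[0, 0, 0], [0, 0, 0]], [[0, 0, 0], [0, 0, 0]], [[0, 0, 0], [0, 0, 0]], [[0, 0, 0], [0, 0, 0]], [[0, 0, 0], [0, 0, 0]]], "hand": -1, "squeeze": 35}}

```text
time_s: 5.45
tool_pos: [0.4997, -0.092, 0.0153]
tool_rot: [38.3, 90.0, -51.6]
force: [-0.5, -1.0, 1.3]
grip_width: 0.0267
```

>>> {"name": "drive_tool", "arguments": {"increments": [[[-0.1, 0, 0], [0, 0, 0]], [[-0.2, 0, 0], [0, 0, 0]], [[-0.4, 0, 0], [0, 0, 0]], [[-0.5, 0, 0], [0, 0, 0]], [[-0.6, 0, 0], [0, 0, 0]], [[-0.6, 0, 0], [0, 0, 0]], [[-0.5, 0, 0], [0, 0, 0]], [[-0.3, 0, 0], [0, 0, 0]], [[0, 0, 0], [0, 0, 0]], [[0, 0, 0], [0, 0, 0]]]}}

```text
time_s: 6.45
tool_pos: [0.4991, -0.0919, 0.1426]
tool_rot: [-90.3, 90.0, 179.8]
force: [-0.4, 0.1, -2.3]
grip_width: 0.0272
```

```bash
python3 snap.py l1 wrist scene; python3 - <<'E'
import pickle,cv2
import numpy as np
d=pickle.load(open("l1.pkl","rb"))
a=cv2.resize(d["scene"]["frame"][120:270,200:400,::-1],None,fx=3.5,fy=3.5,interpolation=cv2.INTER_CUBIC)
cv2.imwrite("pics/l1s.png",a)
E
```

```text
[ 0.49861984 -0.0917918   0.14182134] [-103.03980661   89.86307908  167.02726576] [ 31.20768189   5.73593827 -24.96186671 108.24622979   2.61476626
  66.70835431 -84.61749538]
```

View pics/l1s.png

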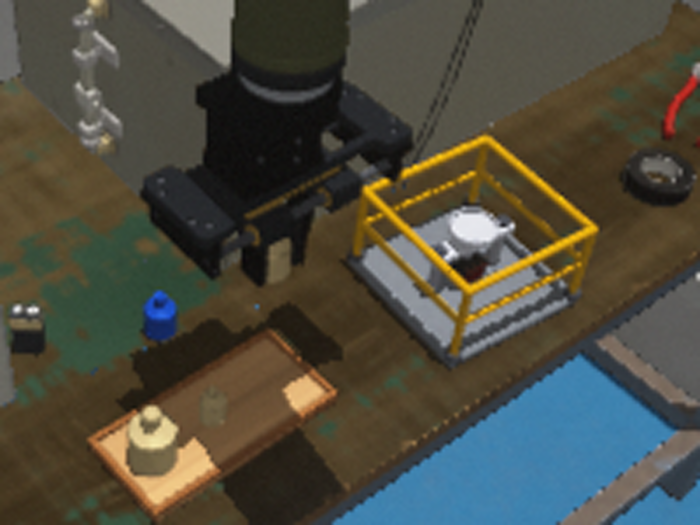

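View pics/wrist_l1.png

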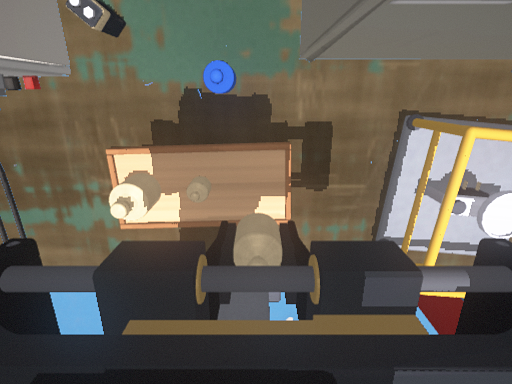

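>>> {"name": "drive_tool", "arguments": {"increments": [[[0, -0.04, 0.3], [0, 0, 0]], [[0, -0.04, 0.5], [0, 0, 0]], [[0, -0.04, 0.6], [0, 0, 0]], [[0, -0.04, 0.65], [0, 0, 0]], [[0, -0.04, 0.68], [0, 0, 0]], [[0, -0.04, 0.68], [0, 0, 0]], [[0, -0.04, 0.65], [0, 0, 0]], [[0, -0.04, 0.6], [0, 0, 0]], [[0, -0.04, 0.5], [0, 0, 0]], [[0, -0.04, 0.3], [0, 0, 0]]]}}

```text
time_s: 7.55
tool_pos: [0.4822, -0.3132, 0.1421]
tool_rot: [-84.8, 89.9, -174.9]
force: [-0.6, -0.5, -2.2]
grip_width: 0.027
```

>>> {"name": "drive_tool", "arguments": {"increments": [[[0, 0, 0], [0, 0, 0]], [[0, 0, 0], [0, 0, 0]]]}}

```text
time_s: 7.75
tool_pos: [0.4837, -0.3096, 0.1427]
tool_rot: [-152.2, 89.9, 117.9]
force: [0.3, 0.4, -2.0]
grip_width: 0.0265
```

```bash
python3 snap.py p1 wrist scene side; python3 - <<'E'
import pickle,cv2
import numpy as np
d=pickle.load(open("p1.pkl","rb"))
a=cv2.resize(d["scene"]["frame"][130:230,280:400,::-1],None,fx=5,fy=5,interpolation=cv2.INTER_CUBIC)
cv2.imwrite("pics/p1s.png",a)
a=cv2.resize(d["side"]["frame"][110:210,250:350,::-1],None,fx=5,fy=5,interpolation=cv2.INTER_CUBIC)
cv2.imwrite("pics/p1d.png",a)
E
```

```text
[ 0.48429521 -0.30883959  0.14313822] [174.65722528  89.97220026  84.85148445] [ 43.50848763  13.01278501 -15.5259429   99.56263206   3.70125073
  67.93676218 -62.83564904]
```

View pics/p1s.png

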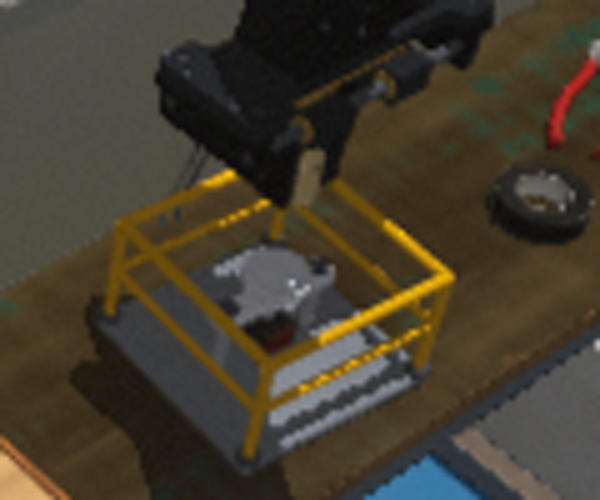

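View pics/p1d.png

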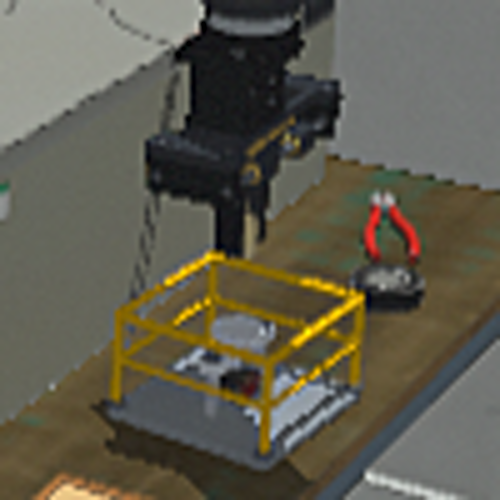

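View pics/wrist_p1.png

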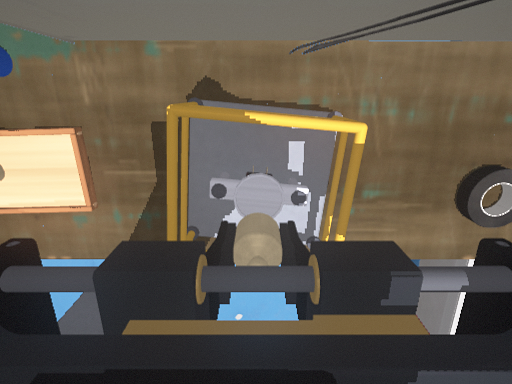

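The weight is still held, with its foot above the pan at about column 258 and the pan centre at column 259. No contact is visible. Lowering most of the way.

>>> {"name": "drive_tool", "arguments": {"increments": [[[0.1, 0, 0], [0, 0, 0]], [[0.2, 0, 0], [0, 0, 0]], [[0.3, 0, 0], [0, 0, 0]], [[0.3, 0, 0], [0, 0, 0]], [[0.2, 0, 0], [0, 0, 0]], [[0.1, 0, 0], [0, 0, 0]], [[0, 0, 0], [0, 0, 0]], [[0, 0, 0], [0, 0, 0]]]}}

```text
time_s: 8.7
tool_pos: [0.4841, -0.3105, 0.0953]
tool_rot: [50.1, 90.0, -39.8]
force: [0.0, 0.4, -1.0]
grip_width: 0.027
```

```bash
python3 snap.py p2 wrist scene side; python3 - <<'E'
import pickle,cv2
import numpy as np
d=pickle.load(open("p2.pkl","rb"))
cv2.imwrite("pics/p2s.png",cv2.resize(d["scene"]["frame"][140:230,290:390,::-1],None,fx=6,fy=6,interpolation=cv2.INTER_CUBIC))
cv2.imwrite("pics/p2d.png",cv2.resize(d["side"]["frame"][130:210,260:340,::-1],None,fx=7,fy=7,interpolation=cv2.INTER_CUBIC))
cv2.imwrite("pics/p2w.png",cv2.resize(d["wrist"]["frame"][150:290,180:340,::-1],None,fx=4,fy=4,interpolation=cv2.INTER_CUBIC))
E
```

```text
[ 0.4842367  -0.3105907   0.09575245] [ 52.72610931  89.93389711 -37.20665937] [ 43.31244431  15.57937201 -15.299556   102.2700147    4.58594351
  62.68672898 -63.48593811]
```

View pics/p2s.png

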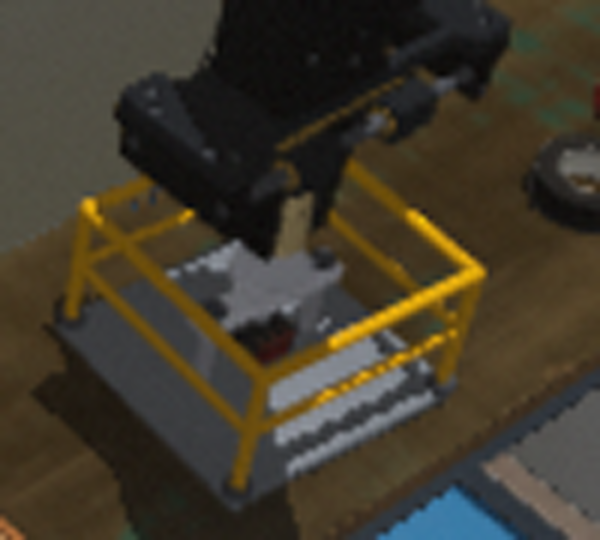

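View pics/p2d.png

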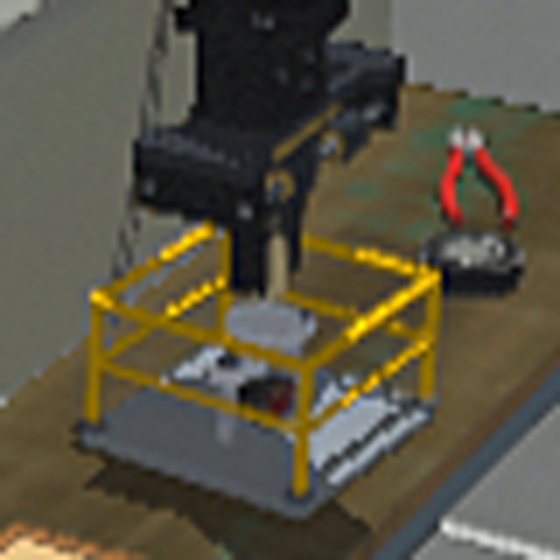

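View pics/p2w.png

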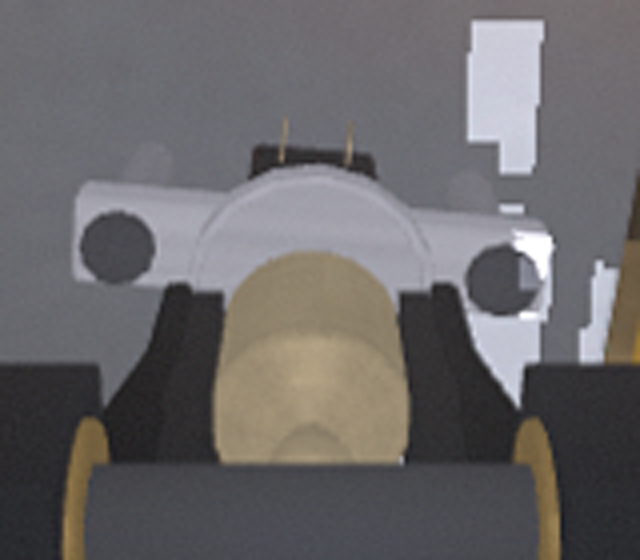

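```bash
python3 - <<'E'
import pickle
from h import *
d=pickle.load(open("p2.pkl","rb"));W=d["wrist"];o=d["obs"]["tool_pos"]
A=lambda x,y:(180+(x+.5)/4-.5,150+(y+.5)/4-.5)
print("pan far rim",plane(W,*A(312,165),.073)-[.022,0,0])
print("panL",plane(W,*A(191,270),.073),"panR",plane(W,*A(434,275),.073))
z=o[2]-.0055
print("foot",plane(W,*A(313,251),z)-[.014,0,0],"cyl L,R",plane(W,*A(217,340),z+.028),plane(W,*A(406,340),z+.028), o)
import numpy as np
from h import proj
d2=pickle.load(open("l1.pkl","rb"));o2=d2["obs"]["tool_pos"]
for dz in (-.003,0,.003): print(dz,proj(W,[o[0]+.014,o[1],z+dz]))
E
```

```text
pan far rim [ 0.48427974 -0.30999227  0.073     ]
panL [ 0.48681386 -0.28874534  0.073     ] panR [ 0.48585958 -0.33145124  0.073     ]
foot [ 0.48373276 -0.3101423   0.09025245] cyl L,R [ 0.49653237 -0.29708066  0.11825245] [ 0.49653451 -0.32271828  0.11825245] [ 0.4842367  -0.3105907   0.09575245]
-0.003 [258.56594618 209.82434509]
0 [258.58342354 211.63941763]
0.003 [258.60145665 213.51220592]
```

Pan centre measures (0.484, −0.310) and the foot (0.484, −0.310), so they agree to under 1 mm. Foot height is about 0.090, so I go down 10 mm.

>>> {"name": "drive_tool", "arguments": {"increments": [[[0.08, 0, 0], [0, 0, 0]], [[0.08, 0, 0], [0, 0, 0]], [[0.08, 0, 0], [0, 0, 0]], [[0, 0, 0], [0, 0, 0]], [[0, 0, 0], [0, 0, 0]], [[0, 0, 0], [0, 0, 0]], [[0, 0, 0], [0, 0, 0]]]}}

```text
time_s: 9.55
tool_pos: [0.484, -0.3105, 0.0857]
tool_rot: [48.0, 90.0, -41.9]
force: [-0.2, 0.2, -2.2]
grip_width: 0.0265
```

```bash
python3 snap.py p3 wrist scene; python3 - <<'E'
import pickle,cv2
d=pickle.load(open("p3.pkl","rb"));print(d["obs"]["force"],d["obs"]["joint_velocities"])
a=cv2.resize(d["wrist"]["frame"][150:290,180:340,::-1],None,fx=4,fy=4,interpolation=cv2.INTER_CUBIC)
cv2.imwrite("pics/p3w.png",a)
cv2.imwrite("pics/p3s.png",cv2.resize(d["scene"]["frame"][140:270,220:390,::-1],None,fx=4,fy=4,interpolation=cv2.INTER_CUBIC))
E
```

```text
[ 0.48391248 -0.31040155  0.08566744] [ 39.15346619  89.98530615 -50.77777971] [ 43.24599002  16.17806076 -15.25081588 102.79607315   4.78393627
  61.63728416 -63.63442127]
[ 0.43239451  0.39908119 -1.69448617] [-0.11135412 -0.03367183 -0.11406913 -0.01985263  0.01032525  0.14681419
  0.01784906]
```

View pics/p3w.png

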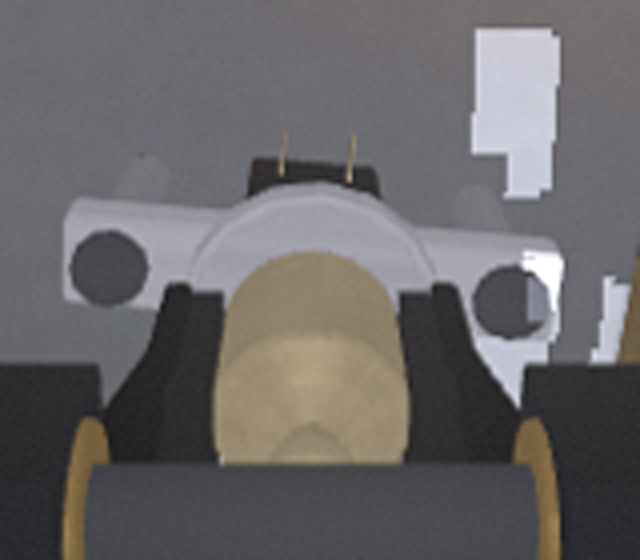

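View pics/p3s.png

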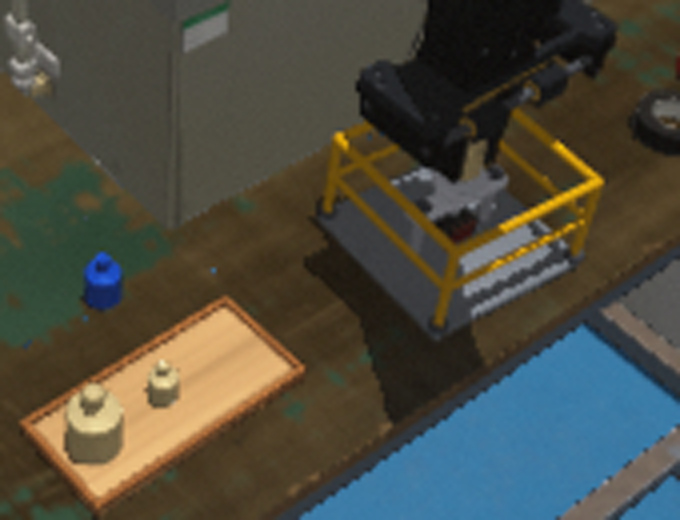

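The weight is held upright over the pan. Its foot's far edge is at crop (313,251), unchanged, so it has not slipped, and the pan's rim stays evenly placed around it. The other two weights still stand on the tray. The force reading is just the weight (about 2 N), so nothing is touching. Handing in.

```bash
python3 -c "
from cell import env
print(env.sign_off()); print(env.get_obs()['tool_pos'])"
```

```text
the job is handed in; nothing more can be done
None
the job is handed in; nothing more can be done
```

I took the middle-sized brass weight, the one nearest the stand, off the tray and carried it over the yellow fence. I handed the job in at about 9.7 s, with the gripper still holding the weight over the pan.

- **Centring:** the foot and the pan centre both measured about (0.484, −0.310), within 1 mm of each other. I measured this 10 mm higher up, then lowered straight down.
- **Height:** the tool at z = 0.0857 puts the foot at about 0.080, roughly 10 mm above the pan's floor. This is worked out from the grip height, not seen directly. The wrist views showed no slip in the grip.
- **Upright:** the tool was within about 0.1° of vertical.
- **Contact:** the last force reading was about 2 N, consistent with the weight alone. I saw no contact with the stand or fence in any picture.
- **Other items:** in the last picture the other two weights still stood on the tray. I didn't recheck the loupe, battery and tape one by one, but the arm stayed clear of them.

The pan position differed by 2 to 3 mm between the scene camera and the wrist camera. I used the wrist camera, since it sees weight and pan together. No checks failed.

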